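# Find and release the latched extraction key

### The job

One of the four identical keys on the fume extraction's control box has been left latched slightly down. With closed fingertips tap all four keys lightly, one after the other from the robot's left to its right, lifting off after each tap and without releasing the latched one; then press the one you found latched fully down and let go, so that it springs up and all four keys stand up. Never push down a second key while one is down, and leave the loose things around alone.

Things in the scene. Friction and masses are not known exactly. Their poses are not given: they have to be found in the camera images.
- console: grey sheet-steel control box of the fume extraction, fixed on the table, 170 mm deep (its x), 340 mm wide (its y), 60 mm high; origin under its centre, z up. Along its top, nearer the robot, runs a row of four identical square black keys, 60 mm apart, each cap 32 x 32 mm in a flat steel bezel 44 mm square and 4 mm high
- place1 (a point): key place 1 of 4, counted from the robot's left (+y) to its right: a point fixed to the box where the centre of this key's cap top is when the key is fully up, 78 mm above the table; it does not move with the key. z up, y along the row towards place 1. The key's spring yields from about 2 N when up, 3 N when latched, and needs 5 N at the bottom: a touch under 2 N hardly moves it
- place2 (a point): key place 2 of 4, counted from the robot's left (+y) to its right: a point fixed to the box where the centre of this key's cap top is when the key is fully up, 78 mm above the table; it does not move with the key. z up, y along the row towards place 1. The key's spring yields from about 2 N when up, 3 N when latched, and needs 5 N at the bottom: a touch under 2 N hardly moves it
- place3 (a point): key place 3 of 4, counted from the robot's left (+y) to its right: a point fixed to the box where the centre of this key's cap top is when the key is fully up, 78 mm above the table; it does not move with the key. z up, y along the row towards place 1. The key's spring yields from about 2 N when up, 3 N when latched, and needs 5 N at the bottom: a touch under 2 N hardly moves it
- place4 (a point): key place 4 of 4, counted from the robot's left (+y) to its right: a point fixed to the box where the centre of this key's cap top is when the key is fully up, 78 mm above the table; it does not move with the key. z up, y along the row towards place 1. The key's spring yields from about 2 N when up, 3 N when latched, and needs 5 N at the bottom: a touch under 2 N hardly moves it
- key_a (a joint): depth in m of one key: 0 fully up (cap top 18 mm above the box's top), 0.004 latched (cap top 14 mm above it), 0.008 at the bottom, a hard stop. At which place this key sits changes from start to start and is not told. The latched key, pressed to the bottom (8 N is ample) and let go, springs fully up; pressed less far it drops back to its latch. With the extraction off, an up key only springs back up
- key_b (a joint): depth in m of one key: 0 fully up (cap top 18 mm above the box's top), 0.004 latched (cap top 14 mm above it), 0.008 at the bottom, a hard stop. At which place this key sits changes from start to start and is not told. The latched key, pressed to the bottom (8 N is ample) and let go, springs fully up; pressed less far it drops back to its latch. With the extraction off, an up key only springs back up
- key_c (a joint): depth in m of one key: 0 fully up (cap top 18 mm above the box's top), 0.004 latched (cap top 14 mm above it), 0.008 at the bottom, a hard stop. At which place this key sits changes from start to start and is not told. The latched key, pressed to the bottom (8 N is ample) and let go, springs fully up; pressed less far it drops back to its latch. With the extraction off, an up key only springs back up
- key_d (a joint): depth in m of one key: 0 fully up (cap top 18 mm above the box's top), 0.004 latched (cap top 14 mm above it), 0.008 at the bottom, a hard stop. At which place this key sits changes from start to start and is not told. The latched key, pressed to the bottom (8 N is ample) and let go, springs fully up; pressed less far it drops back to its latch. With the extraction off, an up key only springs back up
- nozzle: bystander, loose: copper gas nozzle, 22 mm across, 45 mm tall, standing at the back of the control box's top (its body stands on its foot; origin there)
- tip_jar: bystander, loose: small pale jar with a black cap, 34 mm across, 42 mm tall, at the back of the control box's top; origin under its centre
- nut: bystander, loose: steel nut-like ring, 36 mm across, 16 mm tall, lying on the control box's top beside place1; origin under its centre
- wire_brush: bystander, loose: wire brush with a wooden handle lying on the table to the robot's left; origin at its underside
- hammer: bystander, loose: hammer lying on the table to the robot's right; origin at its underside
- spray: bystander, loose: aluminium can, 64 mm across, 190 mm tall, standing on the table to the robot's left; origin under its centre
- stool_leg: bystander, loose: aluminium stool leg, about 260 mm long and 25 mm high, lying beyond the control box; origin at its underside
- square: bystander, loose: magnetic steel welding square, 110 mm legs, 22 mm high, on the table to the robot's right; origin at its underside

How it is judged:
On the way, in this order (a step that is already met when the one before it is completed fails the run):
1. the fingers touch the key at place 1 while a key is still latched down (horizontal distance between the grasp point and place1 below 0.022 m and z of the grasp point in the frame of place1 below 0.04 m and contact force between the fingers and anything else above 0.3 N and value of joint any of key_a, key_b, key_c, key_d above 0.003 m), for 0.05 s.
2. the fingers touch the key at place 2 while a key is still latched down (horizontal distance between the grasp point and place2 below 0.022 m and z of the grasp point in the frame of place2 below 0.04 m and contact force between the fingers and anything else above 0.3 N and value of joint any of key_a, key_b, key_c, key_d above 0.003 m), for 0.05 s.
3. the fingers touch the key at place 3 while a key is still latched down (horizontal distance between the grasp point and place3 below 0.022 m and z of the grasp point in the frame of place3 below 0.04 m and contact force between the fingers and anything else above 0.3 N and value of joint any of key_a, key_b, key_c, key_d above 0.003 m), for 0.05 s.
4. the fingers touch the key at place 4 while a key is still latched down (horizontal distance between the grasp point and place4 below 0.022 m and z of the grasp point in the frame of place4 below 0.04 m and contact force between the fingers and anything else above 0.3 N and value of joint any of key_a, key_b, key_c, key_d above 0.003 m), for 0.05 s.
5. the fingers are off all keys again, and the latched key is still down (contact force between the fingers and anything else below 0.05 N and value of joint any of key_a, key_b, key_c, key_d above 0.003 m), for 0.05 s.
6. the latched key is pressed to the bottom of its travel (value of joint any of key_a, key_b, key_c, key_d above 0.0072 m).
At the end, for the whole second after the job is handed in: All four keys stand fully up (less than 1.5 mm down), and no loose bystander is more than 20 mm from where it stood (value of joint each of key_a, key_b, key_c, key_d below 0.0015 m and not (distance of any of nozzle, tip_jar, nut, wire_brush, hammer, spray, stool_leg, square from where it was at the start of the episode above 0.02 m)); the robot touches nothing.
It fails at once if a second key is pushed well down (more than 5.5 mm) while another one is down (more than 3 mm) ((value of joint key_a above 0.0055 m and value of joint any of key_b, key_c, key_d above 0.003 m) or (value of joint key_b above 0.0055 m and value of joint any of key_a, key_c, key_d above 0.003 m) or (value of joint key_c above 0.0055 m and value of joint any of key_a, key_b, key_d above 0.003 m) or (value of joint key_d above 0.0055 m and value of joint any of key_a, key_b, key_c above 0.003 m)).
It fails at once if a loose bystander is pushed or lifted by more than 20 mm (distance of any of nozzle, tip_jar, nut, wire_brush, hammer, spray, stool_leg, square from where it was at the start of the episode above 0.02 m).
It also fails if it takes over 48 s, if anything falls off the work surface, if the arm or the gripper's body presses on something with over 40 N, if the wrist force passes 120 N, or if a joint passes its speed limit or range.

### The arm

A 7-joint arm with a two-finger parallel gripper is mounted at the origin on the work surface. World frame = base frame: x ahead of the robot, y to its left, z up, the work surface at z = 0. Lengths are in m, angles in rad, forces in N, time in s.
With the tool pointing down it reaches from about 0.425 to 0.875 m from the base axis. Payload 8.4 kg.
Tool frame: the origin (TCP) lies at the very end of the fingers, on their centre line; the grasp point (between the pads) lies 19 mm behind it; z points along the fingers, y is the line along which they close (so a half turn about z gives the same grasp; the last joint's range is limited). The gripper opens to 87 mm and grips with 3 to 60 N. Pads are 19 mm wide; open, the fingers measure 117 mm over their backs; the gripper's body (75 mm by 190 mm) begins 51 mm behind the grasp point.
Start: joints at [1.033, 0.333, 0.04, 1.465, -0.013, 1.343, -0.059], TCP at [0.276, -0.588, 0.223] pointing down, gripper open.
Joint ranges: [-2.58, 2.58], [-0.38, 2.09], [-1.3, 1.39], [0.25, 2.4], [-1.5, 4.64], [0.08, 2.09], [-2.65, 2.65]. Speed limits (rad/s): [2.22, 2.22, 2.79, 2.79, 3.14, 3.14, 3.14].

### API

Orientations are given as a rotation vector (axis times angle).
In Python, from plant import monitor, viewer, job gives the robot as it stands.
- The arm moves only by the tool move_arm, never from a script. Its argument "deltas" is a list of rows, each a list of 5 numbers: the opening in per cent of the stroke, from 0 (shut) to 100 (fully open), then the shift along the tool's x, y, z in m, then the turn about the tool's z in rad. In form: [[fingers, tx, ty, tz, twist], ...]. A call has 1 to 20 rows; each row shifts and turns the commanded pose from where the row before left it, along the tool's axes as they then stand; what a row does not reach is not made up. A row lasts 1/8 s, in which the tool goes at most 62.5 mm and 10.7 degrees, less where a joint would pass 70% of its speed; a pose out of reach is approached as far as the arm can. A call with a gripper value outside its range is refused whole. The fingers move at their own pace and stop on an object; "squeeze" is the grip in N (left out, the last holds). Time passes only in rows, so rows that do not move let the fingers close. It gives the time, the measured TCP pose, the force, the opening and the grip force at its end, in the units of the state.
- monitor.state(): the state, without advancing time (a new reading comes with each control period).
- viewer.snapshot(name): name is "scene" or "top"; returns the picture (420x560x3 uint8, red, green, blue); there is no depth.
- viewer.camera_params(name): a dict with "fovy" (degrees; the focal length in pixels is half the picture's height over the tangent of half this angle, whatever the lens; pixels are square), "cx", "cy" (the principal point, pixels), "R" (3x3) and "t" (3): a world point X has camera coordinates R X + t. Camera axes: x right, y down, z forward; pixel columns grow to the right and rows downward; lengths in m; the calibration is good to about 2 mm. A picture is of the moment at which its call begins. camera_params takes no time and is no camera call.
- job.sign_off(): hands the job in; it is judged then, once.
The state is a dict: "t": time; "joints": joint angles; "joint_vel": joint speeds; "tau": joint torques, N m; "tcp_pos": TCP position; "ee_rot": TCP orientation; "force": force on the tool from outside, world axes, zero at the start; "torque": the same for the moment, N m; "width": opening from 0.0 (shut) to 1.0 (fully open); "grasp_force": force on a finger pad.
Only numpy, scipy, OpenCV 4.12 (cv2) and the standard library are available. Lean on these libraries where they do the work, as an engineer would, in place of code of your own. Each camera call takes 0.05 s, during which the arm holds its last target. There are 200 camera calls.

## Working session

There is one attempt and no reset: what is moved stays moved. The work goes in short steps, Python scripts to look and compute and a tool call to move; the robot and the scene stay as the last step left them, time stands still between calls to the robot, and variables do not carry over. Pictures are saved under pics/ and viewed, at most 10 in all, crops included, and the job is handed in when it is done.

Besides the shell and the picture viewer there is one more tool, called as name(argument=value, ...) on one line, values as JSON. move_arm: Moves the arm, as the interface text tells. Its arguments: {"type":"object","properties":{"deltas":{"type":"array"},"squeeze":{"type":"number"}},"required":["deltas"]}

```bash
mkdir -p pics
python3 - <<'E'
from plant import monitor, viewer, job
import cv2
for n in("scene","top"):
    cv2.imwrite(f"pics/{n}0.png",cv2.cvtColor(viewer.snapshot(n),cv2.COLOR_RGB2BGR)); print(viewer.camera_params(n))
print(monitor.state())
E
```

```text
{'fovy': 55.536533266929645, 'cx': 283.3154947334348, 'cy': 214.4590035425606, 'R': array([[ 0.03466922,  0.9993372 , -0.01110006],
       [ 0.57635153, -0.02906618, -0.8166848 ],
       [-0.81646614,  0.02191628, -0.57697723]]), 't': array([ 0.01867464, -0.24947278,  1.77446433])}
{'fovy': 50.47535027193252, 'cx': 277.16057296005346, 'cy': 204.43941597681615, 'R': array([[-0.00632193, -0.99986028,  0.01547461],
       [-0.99782433,  0.00529198, -0.0657161 ],
       [ 0.06562503, -0.01585639, -0.99771836]]), 't': array([-0.02933921,  0.54190956,  1.17848974])}
{'t': 0.1, 'joints': array([ 1.03281489,  0.33384891,  0.03984166,  1.46619172, -0.0134    ,
        1.3433362 , -0.05849506]), 'joint_vel': array([ 0.00084626, -0.00130249,  0.00108337, -0.00219679,  0.00165127,
       -0.00119183,  0.00113685]), 'tau': array([ 3.15342520e-03, -6.57810259e+01,  1.33963544e+00, -4.04712903e+01,
       -5.97184687e-02,  4.08841681e-02, -7.15645825e-06]), 'tcp_pos': array([ 0.27594823, -0.58802635,  0.22173784]), 'ee_rot': array([-3.06485800e+00, -6.83432065e-01,  6.57253781e-04]), 'force': array([-0.25382077,  0.51721238, -0.66468837]), 'torque': array([-0.01603819,  0.01497451, -0.02923109]), 'grasp_force': 0.0, 'width': 0.9972047585696405}
```

View pics/scene0.png

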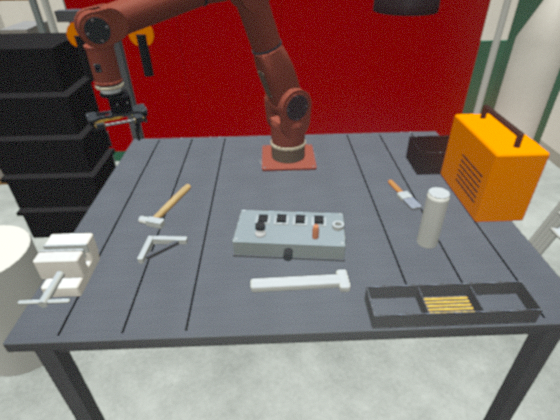

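View pics/top0.png

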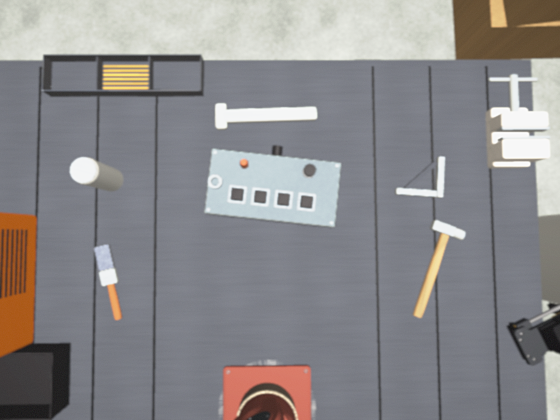

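The top view shows the keys at about (237,194), (260,197), (283,199) and (307,202), left to right, so place 1 to place 4. The nut is left of place 1 at (215,182), and the nozzle and jar are behind at (244,163) and (310,170). The scene view shows the keys at (319,219) to (263,219), place 1 to place 4.

```bash
cat > h.py <<'E'
import numpy as np, cv2
from plant import monitor, viewer
def K(p):
    f=210/np.tan(np.radians(p['fovy']/2)); return np.array([[f,0,p['cx']],[0,f,p['cy']],[0,0,1]])
def P(n):
    p=viewer.camera_params(n); return K(p)@np.c_[p['R'],p['t']]
def back(n,uv,z):
    M=P(n); H=M[:,[0,1,3]].copy(); H[:,2]+=M[:,2]*z
    q=np.linalg.solve(H,[*uv,1]); return q[:2]/q[2]
def caps(n,box,img):
    x0,y0,x1,y1=box; g=cv2.cvtColor(img,cv2.COLOR_RGB2GRAY)[y0:y1,x0:x1]
    g=cv2.resize(g,None,fx=8,fy=8,interpolation=cv2.INTER_CUBIC)
    k,l,s,c=cv2.connectedComponentsWithStats((g<85).astype(np.uint8))
    return [(round((c[i][0]+.5)/8-.5+x0,2),round((c[i][1]+.5)/8-.5+y0,2),s[i][4]/64,s[i][2]/8,s[i][3]/8) for i in range(1,k) if s[i][4]>1500]
E
python3 - <<'E'
from h import *
a=cv2.imread('pics/top0.png')[:,:,::-1].copy();b=cv2.imread('pics/scene0.png')[:,:,::-1].copy()
T=sorted(caps('top',(225,180,325,215),a));S=sorted(caps('scene',(250,205,335,230),b))[::-1]
print(*T,*S,sep='\n')
for t in T: print(back('top',t[:2],.078))
for s in S: print('s',back('scene',s[:2],.078))
if len(T)==len(S)==4:
    X=cv2.triangulatePoints(P('top'),P('scene'),np.array(T)[:,:2].T.copy(),np.array(S)[:,:2].T.copy());print((X[:3]/X[3]).T)
c1=cv2.resize(a[180:215,205:325][:,:,::-1],None,fx=6,fy=6,interpolation=cv2.INTER_CUBIC)
c2=cv2.resize(b[205:235,230:350][:,:,::-1],None,fx=6,fy=6,interpolation=cv2.INTER_CUBIC)
cv2.imwrite('pics/crop.png',np.vstack([c1,c2]))
E
```

```text
(np.float64(318.41), np.float64(219.4), np.float64(47.546875), np.float64(7.375), np.float64(7.0))
(np.float64(299.57), np.float64(218.72), np.float64(48.0), np.float64(7.75), np.float64(7.0))
(np.float64(281.05), np.float64(217.98), np.float64(47.484375), np.float64(8.125), np.float64(6.875))
(np.float64(260.97), np.float64(222.41), np.float64(103.140625), np.float64(10.75), np.float64(14.625))
s [0.57420703 0.07340074]
s [0.5675607  0.01413466]
s [ 0.56059477 -0.04449207]
s [ 0.58124039 -0.10820671]
```

View pics/crop.png

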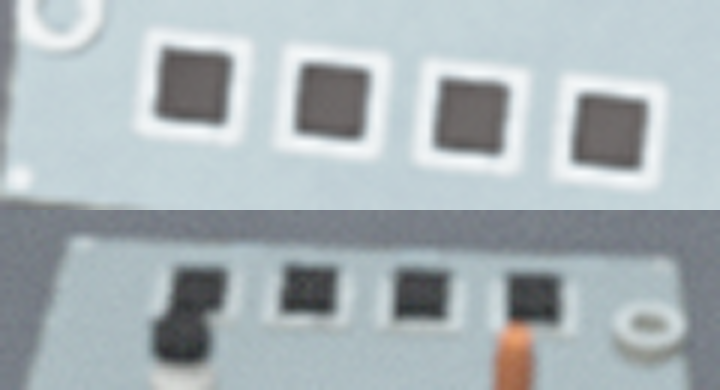

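The crop shows four dark caps in white bezels in the top view. In the scene view the jar overlaps place 4 and the nozzle just touches place 1. The top-view threshold was too low, so I'll raise it.

```bash
sed -i 's/g<85/g<thr/;s/img):/img,thr=85):/' h.py
python3 - <<'E'
from h import *
a=cv2.imread('pics/top0.png')[:,:,::-1].copy();b=cv2.imread('pics/scene0.png')[:,:,::-1].copy()
T=sorted(caps('top',(228,184,318,211),a,150));S=sorted(caps('scene',(250,205,335,230),b))[::-1]
for t in T: print(np.round(t,2),back('top',t[:2],.078))
W=np.array([back('top',t[:2],.078) for t in T]);d=W[0]-W[3];print(np.degrees(np.arctan2(d[0],d[1])),np.linalg.norm(np.diff(W,axis=0),axis=1))
T=np.array(T)[:3,:2].T.copy();S=np.array(S)[:3,:2].T.copy()
X=cv2.triangulatePoints(P('top'),P('scene'),T,S);print((X[:3]/X[3]).T)
E
```

```text
[236.78 193.93 132.58  12.5   12.62] [0.56520338 0.07132694]
[259.85 196.44 129.91  12.12  12.5 ] [0.55848266 0.01252217]
[283.01 198.98 128.72  12.12  12.5 ] [ 0.55167812 -0.04656281]
[306.05 201.5  129.73  12.12  12.5 ] [ 0.54492053 -0.10539241]
6.547434678669401 [0.05918758 0.05947551 0.05921644]
[[ 0.56585599  0.07300566  0.07186682]
 [ 0.55905548  0.01360761  0.07185213]
 [ 0.55218515 -0.04566477  0.07201945]]
```

move_arm(deltas=[[0, 0, 0, 0, 0.138], [0, 0, 0, 0, 0.138], [0, 0, 0, 0, 0.138], [0, 0, 0, 0, 0.138], [0, 0.0118, -0.0383, 0, 0], [0, 0.0118, -0.0383, 0, 0], [0, 0.0118, -0.0383, 0, 0], [0, 0.0118, -0.0383, 0, 0], [0, 0.0118, -0.0383, 0, 0], [0, 0.0118, -0.0383, 0, 0], [0, 0.0118, -0.0383, 0, 0], [0, 0.0118, -0.0383, 0, 0], [0, 0.0118, -0.0383, 0, 0]], squeeze=20)

```text
t: 1.72
tcp_pos: [0.4208, -0.2566, 0.2223]
ee_rot: [-3.136, 0.178, 0.001]
force: [0.5, 0.3, 0.4]
width: 0.006
grasp_force: 0.0
```

move_arm(deltas=[[0, 0.0118, -0.0382, 0, 0], [0, 0.0118, -0.0382, 0, 0], [0, 0.0118, -0.0382, 0, 0], [0, 0.0118, -0.0382, 0, 0], [0, 0.0118, -0.0382, 0, 0], [0, 0.0118, -0.0382, 0, 0], [0, 0.0118, -0.0382, 0, 0], [0, 0.0118, -0.0382, 0, 0], [0, 0.0118, -0.0382, 0, 0], [0, 0, 0, 0.03, 0], [0, 0, 0, 0.03, 0], [0, 0, 0, 0.03, 0], [0, 0, 0, 0, 0], [0, 0, 0, 0, 0]])

```text
t: 3.48
tcp_pos: [0.5654, 0.0718, 0.1336]
ee_rot: [-3.136, 0.178, -0.001]
force: [0.4, 0.9, 0.2]
width: 0.008
grasp_force: 0.0
```

move_arm(deltas=[[0, 0, 0, 0.02, 0], [0, 0, 0, 0.02, 0], [0, 0, 0, 0.01, 0], [0, 0, 0, 0.001, 0], [0, 0, 0, 0.001, 0], [0, 0, 0, 0, 0], [0, 0, 0, 0, 0]])

```text
t: 4.35
tcp_pos: [0.5652, 0.0718, 0.081]
ee_rot: [-3.136, 0.178, -0.001]
force: [-0.3, 1.1, -0.1]
width: 0.002
grasp_force: 0.0
```

move_arm(deltas=[[0, 0, 0, 0.001, 0], [0, 0, 0, 0.001, 0], [0, 0, 0, 0, 0]])

```text
t: 4.72
tcp_pos: [0.565, 0.0717, 0.0786]
ee_rot: [-3.137, 0.178, 0.0]
force: [0.6, -0.2, 0.2]
width: 0.004
grasp_force: 0.1
```

move_arm(deltas=[[0, 0, 0, 0.001, 0], [0, 0, 0, 0, 0]])

```text
t: 4.97
tcp_pos: [0.565, 0.0717, 0.0776]
ee_rot: [3.137, -0.178, 0.0]
force: [-1.6, -0.8, 3.1]
width: 0.005
grasp_force: 1.3
```

move_arm(deltas=[[0, 0, 0, 0.001, 0], [0, 0, 0, 0, 0]])

```text
t: 5.22
tcp_pos: [0.565, 0.0717, 0.0765]
ee_rot: [-3.137, 0.178, 0.0]
force: [-0.9, 0.1, 3.4]
width: 0.007
grasp_force: 1.5
```

Key 1 makes contact at z ≈ 0.078, so it is up. On to key 2.

move_arm(deltas=[[0, 0, 0, -0.012, 0], [0, 0, 0, -0.01, 0], [0, 0, 0, 0, 0], [0, 0, 0.03, 0, 0], [0, 0, 0.03, 0, 0], [0, 0, 0, 0, 0], [0, 0, 0, 0.01, 0], [0, 0, 0, 0.009, 0], [0, 0, 0, 0.001, 0], [0, 0, 0, 0, 0], [0, 0, 0, 0, 0]])

```text
t: 6.6
tcp_pos: [0.5583, 0.0122, 0.0787]
ee_rot: [3.137, -0.177, 0.0]
force: [-0.2, -0.5, -0.0]
width: 0.007
grasp_force: 0.0
```

move_arm(deltas=[[0, 0, 0, 0.001, 0], [0, 0, 0, 0, 0]])

```text
t: 6.85
tcp_pos: [0.5584, 0.0121, 0.0778]
ee_rot: [3.137, -0.178, 0.001]
force: [-0.7, -0.4, 3.0]
width: 0.004
grasp_force: 1.3
```

move_arm(deltas=[[0, 0, 0, 0.001, 0], [0, 0, 0, 0, 0]])

```text
t: 7.1
tcp_pos: [0.5584, 0.0121, 0.0767]
ee_rot: [-3.136, 0.178, -0.001]
force: [-1.1, 0.8, 3.5]
width: 0.005
grasp_force: 1.5
```

Key 2 is up too.

move_arm(deltas=[[0, 0, 0, -0.012, 0], [0, 0, 0, -0.01, 0], [0, 0, 0, 0, 0], [0, 0, 0.03, 0, 0], [0, 0, 0.03, 0, 0], [0, 0, 0, 0, 0], [0, 0, 0, 0.01, 0], [0, 0, 0, 0.009, 0], [0, 0, 0, 0.001, 0], [0, 0, 0, 0, 0], [0, 0, 0, 0, 0]])

```text
t: 8.48
tcp_pos: [0.5515, -0.0474, 0.0787]
ee_rot: [3.136, -0.177, 0.0]
force: [-0.1, -0.3, 0.4]
width: 0.003
grasp_force: 0.0
```

move_arm(deltas=[[0, 0, 0, 0.001, 0], [0, 0, 0, 0, 0]])

```text
t: 8.72
tcp_pos: [0.5516, -0.0476, 0.0778]
ee_rot: [-3.137, 0.178, -0.001]
force: [0.1, 0.6, 2.2]
width: 0.009
grasp_force: 1.3
```

move_arm(deltas=[[0, 0, 0, 0.001, 0], [0, 0, 0, 0, 0]])

```text
t: 8.98
tcp_pos: [0.5516, -0.0476, 0.0767]
ee_rot: [-3.137, 0.178, -0.001]
force: [-0.1, 1.3, 2.9]
width: 0.007
grasp_force: 1.5
```

Key 3 is up, so key 4 should be the latched one.

move_arm(deltas=[[0, 0, 0, -0.012, 0], [0, 0, 0, -0.01, 0], [0, 0, 0, 0, 0], [0, 0, 0.03, 0, 0], [0, 0, 0.03, 0, 0], [0, 0, 0, 0, 0], [0, 0, 0, 0.01, 0], [0, 0, 0, 0.009, 0], [0, 0, 0, 0.001, 0], [0, 0, 0, 0, 0], [0, 0, 0, 0, 0]])

```text
t: 10.35
tcp_pos: [0.5449, -0.107, 0.0788]
ee_rot: [-3.137, 0.177, -0.001]
force: [-0.4, 0.7, 0.4]
width: 0.003
grasp_force: 0.0
```

move_arm(deltas=[[0, 0, 0, 0.001, 0], [0, 0, 0, 0.001, 0], [0, 0, 0, 0, 0]])

```text
t: 10.72
tcp_pos: [0.5446, -0.1072, 0.0765]
ee_rot: [-3.137, 0.178, 0.0]
force: [0.9, 0.1, -0.0]
width: 0.003
grasp_force: 0.0
```

move_arm(deltas=[[0, 0, 0, 0.001, 0], [0, 0, 0, 0.001, 0], [0, 0, 0, 0, 0]])

```text
t: 11.1
tcp_pos: [0.5447, -0.1072, 0.0746]
ee_rot: [3.137, -0.178, 0.0]
force: [-0.2, 0.1, 0.9]
width: 0.007
grasp_force: 0.5
```

move_arm(deltas=[[0, 0, 0, 0.001, 0], [0, 0, 0, 0, 0]])

```text
t: 11.35
tcp_pos: [0.5447, -0.1071, 0.0736]
ee_rot: [-3.137, 0.178, -0.0]
force: [-1.5, 1.1, 3.5]
width: 0.007
grasp_force: 1.6
```

Key 4 makes contact at about 0.074, so it is the latched one. Lift off, pause, then press.

move_arm(deltas=[[0, 0, 0, -0.01, 0], [0, 0, 0, -0.005, 0], [0, 0, 0, 0, 0], [0, 0, 0, 0, 0], [0, 0, 0, 0, 0]])

```text
t: 11.98
tcp_pos: [0.5444, -0.1071, 0.0883]
ee_rot: [-3.136, 0.178, 0.001]
force: [0.5, 0.4, -0.4]
width: 0.007
grasp_force: 0.0
```

move_arm(deltas=[[0, 0, 0, 0.008, 0], [0, 0, 0, 0.006, 0], [0, 0, 0, 0.002, 0], [0, 0, 0, 0.001, 0], [0, 0, 0, 0.001, 0], [0, 0, 0, 0, 0], [0, 0, 0, 0, 0]])

```text
t: 12.85
tcp_pos: [0.5445, -0.1071, 0.0709]
ee_rot: [3.136, -0.178, -0.0]
force: [-3.8, 0.1, 6.3]
width: 0.005
grasp_force: 3.1
```

move_arm(deltas=[[0, 0, 0, 0.0005, 0], [0, 0, 0, 0, 0]])

```text
t: 13.1
tcp_pos: [0.5445, -0.1071, 0.0706]
ee_rot: [3.136, -0.178, -0.0]
force: [-4.3, 0.9, 7.2]
width: 0.004
grasp_force: 3.9
```

move_arm(deltas=[[0, 0, 0, 0.001, 0], [0, 0, 0, 0, 0]])

```text
t: 13.35
tcp_pos: [0.5446, -0.1072, 0.0703]
ee_rot: [3.136, -0.178, 0.0]
force: [-7.4, 0.2, 16.9]
width: 0.003
grasp_force: 7.9
```

move_arm(deltas=[[0, 0, 0, 0.001, 0], [0, 0, 0, 0, 0]])

```text
t: 13.6
tcp_pos: [0.5446, -0.1072, 0.0702]
ee_rot: [3.136, -0.178, 0.0]
force: [-11.3, 1.7, 24.5]
width: 0.004
grasp_force: 12.2
```

It is at the hard stop. Release, then check that the key sprang up with a light touch at the fully-up height.

move_arm(deltas=[[0, 0, 0, -0.01, 0], [0, 0, 0, -0.012, 0], [0, 0, 0, 0, 0], [0, 0, 0, 0, 0], [0, 0, 0, 0.008, 0], [0, 0, 0, 0.004, 0], [0, 0, 0, 0.0015, 0], [0, 0, 0, 0.0005, 0], [0, 0, 0, 0, 0]])

```text
t: 14.72
tcp_pos: [0.5445, -0.1072, 0.0761]
ee_rot: [3.137, -0.178, -0.0]
force: [-2.1, -0.3, 2.8]
width: 0.004
grasp_force: 1.6
```

move_arm(deltas=[[0, 0, 0, 0.001, 0], [0, 0, 0, 0, 0]])

```text
t: 14.98
tcp_pos: [0.5447, -0.1071, 0.0751]
ee_rot: [-3.137, 0.178, -0.0]
force: [-3.1, -1.4, 4.3]
width: 0.002
grasp_force: 1.8
```

There is contact force at 0.076, above the latched height, so the key is up. Lift clear and take a final picture.

move_arm(deltas=[[0, 0, 0, -0.01, 0], [0, 0, 0, -0.03, 0], [0, 0, 0, -0.04, 0], [0, 0, 0, -0.04, 0], [0, -0.03, 0, -0.02, 0], [0, -0.03, 0, 0, 0], [0, 0, 0, 0, 0], [0, 0, 0, 0, 0]])

```text
t: 15.98
tcp_pos: [0.4855, -0.1005, 0.2155]
ee_rot: [3.136, -0.178, 0.002]
force: [0.6, -0.5, -0.0]
width: 0.002
grasp_force: 0.0
```

Run:
```python
from h import *
cv2.imwrite('pics/s1.png',viewer.snapshot('scene')[:,:,::-1])
```

```text
(no output)
```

View pics/s1.png

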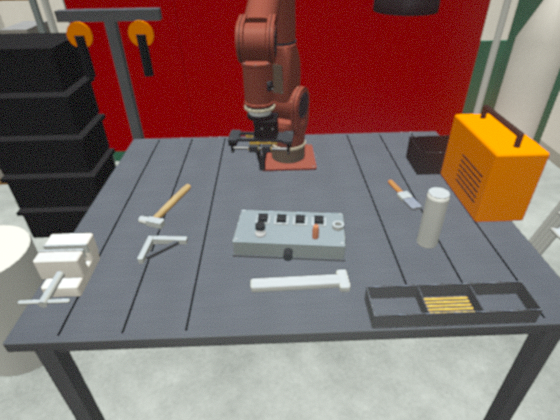

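The arm is clear at (262,140), and the nozzle (316,231), jar (260,228), nut (338,225) and the other loose things are where they were.

```bash
python3 -c "
from plant import job
print(job.sign_off())"
```

```text
the job is handed in; nothing more can be done
None
```

The job is handed in: I tapped all four keys left to right, found key 4 (the rightmost) latched, and pressed it to the bottom; a light re-touch showed it had sprung up, and the final picture shows none of the loose things moved.

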